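Let the chin rest down one notch on its ratchet

TASK

The next patient is a little shorter: let the chin rest down by one notch. With a fingertip, lift the pawl off the ratchet wheel by its red ball (thrown over, it stays up), push the spoked handwheel backward one notch - its top going away from you - and tip the pawl back so that it sits fully down in the next tooth gap. Only push: do not grip or force the wheel or the pawl, do not touch the chin cup, and leave the other things on the desk where they are.

Things in the scene. Friction and masses are not known exactly. Their poses are not given: they have to be found in the camera images.
- chin_stand: fixed white base of the chin rest stand. Origin on the desk under its rack column; own x points roughly away from the robot (turned up to 0.65 rad clockwise from above), own y along the horizontal shaft, out to the handwheel; z up. In this frame, mm: base plate x -100 to 100, y -70 to 145, 12 thick; column 64 square, 178 tall, at x 0 y 0; shaft axis at x 0, z 130.
- bracket_top (a point): a point on the top edge of the white bearing bracket between wheel and column: an 11 mm plate, stand frame y 92 to 103 mm, whose highest corner is x 91, z 196 mm; a steel stop pin for the pawl sticks out of it at x 82, z 188 mm to y 129.
- wheel_turn (a joint): angle (rad) of ratchet wheel, shaft and spoked handwheel, which turn as one. 0: a tooth bears on the pawl; starts between -0.12 and 0 (play). Grows as the wheel goes BACKWARD, lowering the chin rest: its top moves along the stand's +x. One notch = 0.524 rad, 10.5 mm of the cup. Needs about 0.2 N m (2 to 3 N at a spoke's end) and stays where left; the seated pawl blocks it.
- pawl_turn (a joint): angle (rad) of the pawl. 0: nose fully down in a tooth gap; above 0.2 clear of the tips; 1.0: thrown over on its stop. Below about 0.5 it falls back to the wheel, beyond 0.65 it falls over and stays up. Let down with the wheel short of a notch (under 0.35) it rests on a tooth's sloping back; turning on backward lets it drop home. Past 0.53 it rests on a tip: nudge forward. 1 to 3 N at the ball.
- pawl_ball (a point): centre of the red 20 mm ball on the pawl's 7 mm thumb lever, 60 mm from the pivot. Seated, the lever stands up, leaning 0.15 rad toward the stand's -x (toward the wheel's top). Pushing the ball along +x lifts the nose; thrown over (1.0) the lever leans 0.85 rad from upright toward +x. To lower the pawl push the ball back along -x past upright.
- pawl: the brass pawl with its thumb lever. Origin on its pivot axis (parallel to the shaft), mid-thickness: stand frame x 55, y 118, z 176 mm. 16 mm thick at the pivot; its nose reaches 56 mm from here toward -x, its arm's top is 11 mm above pivot height when seated. Only to be pushed.
- ratchet_wheel: steel ratchet wheel and, on the same shaft, the handwheel. Origin: wheel centre, stand frame x 0, y 118, z 130 mm; own y along the shaft; upright in the stand's x-z plane. 12 saw teeth, 96 mm across tips, 78 across roots, 12 thick. The handwheel, 57 mm farther out along +y (y 175): three 10 mm spokes at 120 degrees ending in black 24 mm balls, centres 95 mm from the axis.
- spoke_knob (a point): centre of the black ball of the uppermost spoke. At wheel angle 0 the spoke leans 0.35 rad from upright toward the stand's -x (toward the robot); a notch back leaves it leaning 0.17 rad the other way.
- chin_rest: the steel rack that slides up and down in the column, with the white curved chin cup on top, 58 by 92 mm: rim 266 mm above the desk, over the column. Origin on the desk under the column at the start; it comes down with the cup. Not to be touched.
- drops_red: small white eye-drop bottle with a red cap, 27 mm across, 64 mm tall, standing on the chin rest's base plate. Origin under its centre. To be left alone.
- drops_green: the same with a green cap, standing on the base plate. Origin under its centre. To be left alone.
- amber_bottle: brown jar with a white lid, 62 mm across, 125 mm tall, right of the chin rest. Origin under its centre. To be left alone.
- gel_pump: clear pump bottle, 58 mm across, 172 mm tall, right of the chin rest. Origin under its centre. To be left alone.
- occluder: black hand-held eye paddle lying flat, about 180 mm long, 60 mm wide, 10 mm thick, left of the chin rest. Origin under its handle, 75 mm from the disc's centre. To be left alone.
- lens_case: contact-lens case, blue and white caps, 34 by 74 mm, 15 mm tall, left. Origin under its centre. To be left alone.
- penlight: metal pen torch lying flat, 125 mm long, 15 mm thick, left. Origin under its centre. To be left alone.
- mouse: dark red computer mouse, 104 by 60 mm, 34 mm tall, left. Origin under its centre. To be left alone.

How it is judged:
By the outcome, as a careful person would: the job done as asked, in the order asked, and still so for the second after the job is handed in, with the robot touching nothing.
It also fails if it takes over 45 s, if anything falls off the work surface, if the arm or the gripper's body presses on something with over 40 N, if the wrist force passes 120 N, or if a joint passes its speed limit or range.

ROBOT

A 6-joint arm with a two-finger parallel gripper is mounted at the origin on the work surface. World frame = base frame: x ahead of the robot, y to its left, z up, the work surface at z = 0. Lengths are in m, angles in rad, forces in N, time in s.
With the tool pointing down it reaches from about 0.275 to 0.825 m from the base axis. Payload 5.2 kg.
Tool frame: the origin (TCP) lies between the finger pads; the fingertips stand 11 mm ahead of it and the grasp point (between the pads) lies 8 mm behind it (robot.tip_reach is the distance from the TCP to the fingertips, in m); x points along the fingers, z is the direction in which the jaws open and shut, and the axes are right-handed (so a half turn about x gives the same grasp; the last joint's range is limited). The gripper opens to 93 mm and grips with 3 to 60 N. Pads are 15 mm wide; open, the fingers measure 128 mm over their backs; the gripper's body (75 mm by 188 mm) begins 65 mm behind the grasp point.
Start: joints at [-1.545, 0.259, 1.535, -0, 1.348, -0.203], TCP at [0.125, -0.536, 0.23] pointing down, gripper open.
Joint ranges: [-3.14, 3.14], [-0.91, 2.08], [0.19, 2.58], [-1.22, 4.36], [0.22, 2.71], [-3.12, 3.12]. Speed limits (rad/s): [2.57, 2.57, 3.14, 3.14, 3.14, 3.14].

INTERFACE

Orientations are given as [roll, pitch, yaw] about the fixed x, y, z axes, in that order (R = Rz(yaw) Ry(pitch) Rx(roll)).
In Python, from plant import robot gives the robot as it stands.
- The arm moves only by the tool apply_moves, never from a script. Its argument "motion" is a list of rows, each a list of 6 numbers: the shift along the world's x, y, z in m, then the turn, a rotation vector about the world's x, y, z in rad. In form: [[dx, dy, dz, rx, ry, rz], ...]. A call has exactly 10 rows; each row is the pose to reach, as a shift and turn from the pose commanded when the call began; what a row does not reach only later rows make up. A row lasts 1/10 s, in which the tool goes at most 50 mm and 8.59 degrees, less where a joint would pass 70% of its speed; a pose out of reach is approached as far as the arm can. A call with a gripper value outside its range is refused whole. "hand" is the opening in per cent of the stroke, from 0 (shut) to 100 (fully open), set as the call begins (left out, the last holds). The fingers move at their own pace and stop on an object; "newtons" is the grip in N (left out, the last holds). Time passes only in rows, so rows that repeat a pose let the fingers close, or fill a call up. It gives the time, the measured TCP pose, the force and the opening at its end, in the units of the state.
- robot.read_state(): the state, without advancing time (a new reading comes with each control period).
- robot.get_image(name): name is "side" or "top"; returns a dict with "img" (480x640x3 uint8, blue, green, red), "fovy" (degrees; the focal length in pixels is half the picture's height over the tangent of half this angle, whatever the lens; pixels are square), "cx", "cy" (the principal point, pixels), "R" (3x3) and "t" (3): a world point X has camera coordinates R X + t. Camera axes: x right, y down, z forward; pixel columns grow to the right and rows downward; lengths in m; the calibration is good to about 2 mm. A picture is of the moment at which its call begins. There is no depth.
- robot.close_job(): hands the job in, once; it reports no verdict.
The state is a dict: "t": time; "joints": joint angles; "qvel": joint speeds; "effort": joint torques, N m; "ee_pos": TCP position; "orientation": TCP orientation; "force": force on the tool from outside, world axes, zero at the start; "torque": the same for the moment, N m; "opening": opening from 0.0 (shut) to 1.0 (fully open).
Only numpy, scipy, OpenCV 4.12 (cv2) and the standard library are available. Lean on these libraries where they do the work, as an engineer would, in place of code of your own. Each camera call takes 0.05 s, during which the arm holds its last target.

## Working session

There is one attempt and no reset: what is moved stays moved. The work goes in short steps, Python scripts to look and compute and a tool call to move; the robot and the scene stay as the last step left them, time stands still between calls to the robot, and variables do not carry over. Pictures are saved under pics/ and viewed, and the job is handed in when it is done.

Besides the shell and the picture viewer there is one more tool, called as a command line: name --pt "numbers of a row" for each row, then --argument value for the rest. apply_moves: Moves the arm, as the interface text tells. Its arguments: {"type":"object","properties":{"motion":{"type":"array","items":{"type":"array","items":{"type":"number"}}},"hand":{"type":"number"},"newtons":{"type":"number"}},"required":["motion"]}

```bash
ls; mkdir -p pics
python3 - <<'E'
from plant import robot
import cv2,json
print(robot.read_state(), robot.tip_reach)
for n in("side","top"):
    d=robot.get_image(n); cv2.imwrite(f"pics/{n}0.png",d["img"])
    print(n,d["fovy"],d["cx"],d["cy"],d["R"],d["t"])
E
```

```text
pics
{'t': 0.0, 'joints': array([-1.54482101e+00,  2.59323933e-01,  1.53606319e+00,  4.34213258e-05,
        1.34802620e+00, -2.02767934e-01]), 'qvel': array([ 0.00090357, -0.0012765 ,  0.00029981,  0.00073937,  0.00106148,
        0.00034186]), 'effort': array([ 1.45885453e-03, -4.37299848e+01, -2.84002554e+01,  7.20046344e-02,
        4.13799123e-02, -1.13745039e-04]), 'ee_pos': array([ 0.1247556 , -0.53512376,  0.22883596]), 'orientation': array([2.91557881, 1.56897516, 1.57351611]), 'force': array([ 1.23188228, -0.16021439,  1.13373405]), 'torque': array([-0.05371791,  0.01972   , -0.02756372]), 'opening': 0.9984067653890006} 0.011
side 50.312125776634126 321.60627363477755 250.52564404749774 [[-0.98166175 -0.1904492   0.00832563]
 [-0.10815437  0.52044889 -0.84701569]
 [ 0.1569804  -0.83238336 -0.53150268]] [0.52092787 0.22377978 1.30127206]
top 46.17744027878318 329.9016114131973 241.48559064844872 [[ 0.01699142 -0.99979456  0.01105115]
 [-0.98858262 -0.01845386 -0.14954551]
 [ 0.14971873 -0.00838398 -0.98869308]] [-0.06573821  0.54001378  1.56088069]
```

View pics/side0.png

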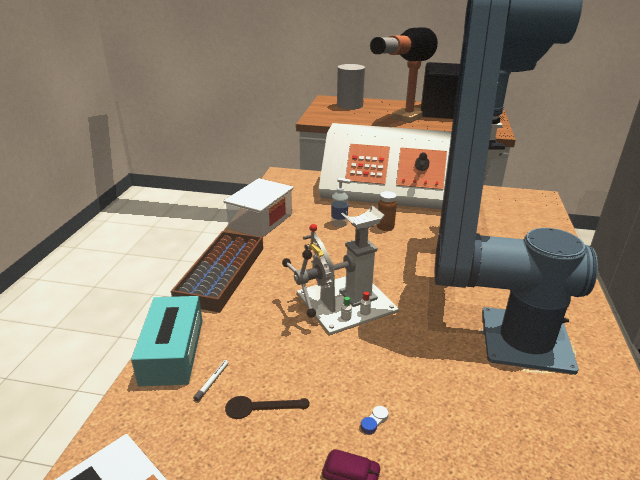

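View pics/top0.png

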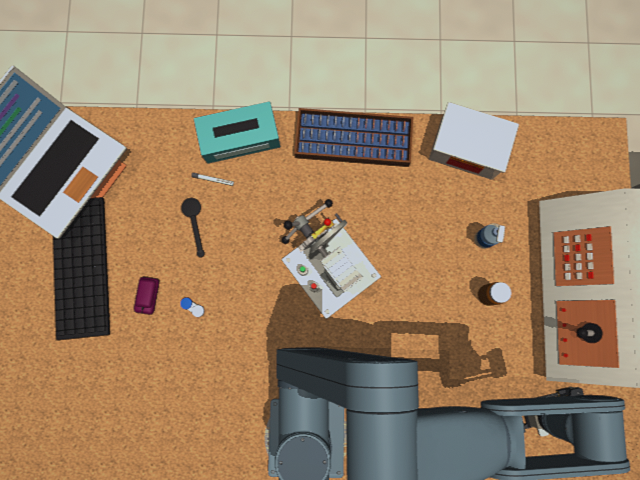

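The top view shows the stand at about (330,260), with the red pawl ball near (326,222) and the handwheel on the stand's far-left side. In the side view the red ball is near (313,228). I'll enlarge both.

Run:
```python
import cv2
a=cv2.imread("pics/side0.png")[190:340,260:420]; cv2.imwrite("pics/side0z.png",cv2.resize(a,(640,600),interpolation=cv2.INTER_CUBIC))
a=cv2.imread("pics/top0.png")[190:325,260:400]; cv2.imwrite("pics/top0z.png",cv2.resize(a,(622,600),interpolation=cv2.INTER_CUBIC))
```

```text
(no output)
```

View pics/side0z.png

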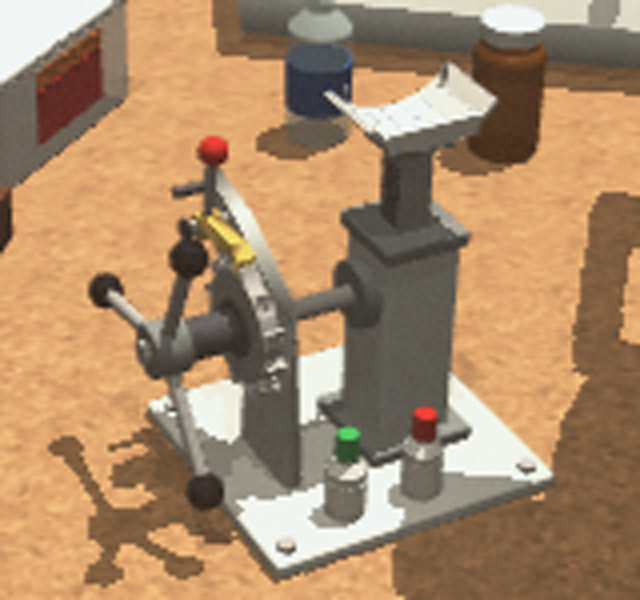

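View pics/top0z.png

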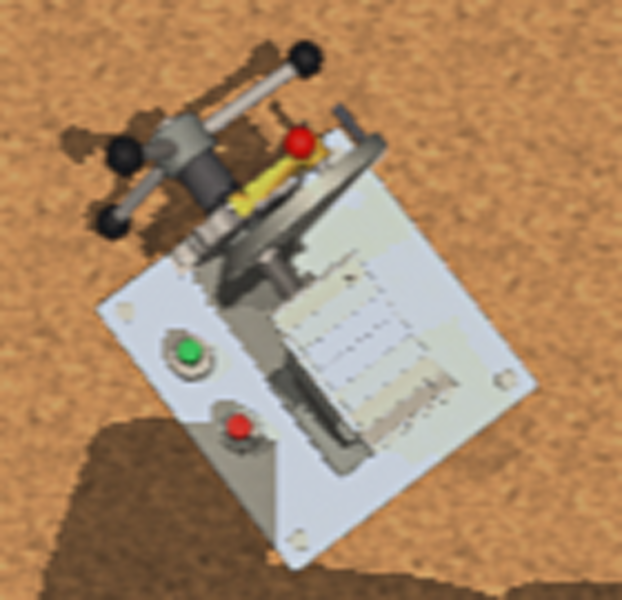

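```bash
cat > h.py <<'E'
import numpy as np,cv2
from plant import robot
def cam(n):
    d=robot.get_image(n); h=d["img"].shape[0]
    d["f"]=h/2/np.tan(np.radians(d["fovy"])/2); return d
def proj(d,X):
    c=np.asarray(X)@d["R"].T+d["t"]; return c[...,:2]/c[...,2:]*d["f"]+[d["cx"],d["cy"]]
def ray(d,u):
    v=d["R"].T@np.array([(u[0]-d["cx"])/d["f"],(u[1]-d["cy"])/d["f"],1]); return -d["R"].T@d["t"],v/np.linalg.norm(v)
def onz(d,u,z):
    o,v=ray(d,u); return o+v*(z-o[2])/v[2]
def tri(d1,u1,d2,u2):
    o1,v1=ray(d1,u1);o2,v2=ray(d2,u2)
    s=np.linalg.lstsq(np.c_[v1,-v2],o2-o1,rcond=None)[0]
    a=o1+v1*s[0];b=o2+v2*s[1]; return (a+b)/2,np.linalg.norm(a-b)
def blob(d,kind,box):
    hsv=cv2.cvtColor(d["img"],cv2.COLOR_BGR2HSV); x0,y0,x1,y1=box
    H,S,V=[hsv[...,i].astype(int) for i in range(3)]
    m={"red":((H<8)|(H>172))&(S>150)&(V>80),"black":(V<45),"green":(H>45)&(H<85)&(S>100)}[kind]
    mm=np.zeros(m.shape,np.uint8); mm[y0:y1,x0:x1]=m[y0:y1,x0:x1]
    n,l,s,c=cv2.connectedComponentsWithStats(mm)
    return [(c[i].round(1),s[i][:5]) for i in range(1,n) if s[i][4]>=8]
E
python3 - <<'E'
from h import *
T=cam("top");S=cam("side")
z=lambda p:np.array([260+(p[0]+.5)/4.443-.5,190+(p[1]+.5)/4.444-.5])
c={k:onz(T,z(p),0.012) for k,p in dict(L=(100,310),R=(537,383),B=(295,570)).items()}
for k in c: print(k,c[k].round(4))
print("LB",np.linalg.norm(c["L"]-c["B"]),"BR",np.linalg.norm(c["R"]-c["B"]))
zs=lambda p:np.array([260+(p[0]+.5)/4-.5,190+(p[1]+.5)/4-.5])
for k,p in dict(L=(148,410),B2=(280,575),R2=(552,480)).items(): print(k,onz(S,zs(p),0.012).round(4))
for k in("red","green","black"):
    print(k,"T",blob(T,k,(270,190,400,325)));print(k,"S",blob(S,k,(270,200,400,330)))
E
```

```text
L [0.4908 0.0804 0.012 ]
R [ 0.4485 -0.2034  0.012 ]
B [ 0.326 -0.049  0.012]
LB 0.20957560388981258 BR 0.19705232590695712
L [ 0.6136 -0.0578  0.012 ]
B2 [0.4917 0.0946 0.012 ]
R2 [ 0.3292 -0.0361  0.012 ]
red T [(array([327. , 221.5]), array([324, 218,   7,   8,  42], dtype=int32)), (array([313.2, 285.6]), array([311, 283,   5,   6,  21], dtype=int32))]
red S [(array([276.8, 213.6]), array([270, 203,  15,  23, 163], dtype=int32)), (array([312.9, 227. ]), array([310, 224,   7,   8,  43], dtype=int32)), (array([365.9, 295.4]), array([363, 292,   6,   8,  40], dtype=int32))]
green T [(array([302.1, 268.7]), array([300, 266,   5,   6,  22], dtype=int32))]
green S [(array([346.8, 300.4]), array([344, 297,   6,   8,  38], dtype=int32))]
black T [(array([328.4, 202.8]), array([325, 200,   7,   7,  34], dtype=int32)), (array([287.5, 224.5]), array([284, 221,   8,   9,  49], dtype=int32)), (array([284.4, 239.9]), array([282, 236,   7,   7,  27], dtype=int32))]
black S []
```

Run:
```python
from h import *
T=cam("top");S=cam("side")
P={}
for k,t,s in [("pawl",(327,221.5),(312.9,227)),("dropsR",(313.2,285.6),(365.9,295.4)),("dropsG",(302.1,268.7),(346.8,300.4))]:
    p,e=tri(T,t,S,s); P[k]=p; print(k,p.round(4),"gap",round(e,4))
zs=lambda p:np.array([260+(p[0]+.5)/4-.5,190+(p[1]+.5)/4-.5])
for k,p in dict(B2=(280,580),R2=(552,485)).items(): print(k,onz(S,zs(p),0.0).round(4))
hsv=cv2.cvtColor(S["img"],cv2.COLOR_BGR2HSV)
m=(hsv[...,2]<75).astype(np.uint8); m[:, :270]=0;m[:,330:]=0;m[:240]=0;m[325:]=0
n,l,s,c=cv2.connectedComponentsWithStats(m)
SB=[]
for i in range(1,n):
    if s[i][4]>15: print(c[i].round(1),s[i])
for t in [(328.4,202.8),(287.5,224.5),(284.4,239.9)]:
  for q in [(286.2,262.5),(306.8,254.5),(311,312.5)]:
    p,e=tri(T,t,S,q)
    if e<.01: print(t,q,p.round(4),round(e,4))
```

```text
pawl [ 0.5633 -0.0462  0.2345] gap 0.0018
dropsR [ 0.4141 -0.0117  0.0648] gap 0.0019
dropsG [0.4602 0.0201 0.0653] gap 0.0014
B2 [0.4931 0.0858 0.    ]
R2 [ 0.3288 -0.046   0.    ]
[306.8 253.5] [303 246   9  15  79]
[285.6 262. ] [283 259   7   8  35]
[313.  275.3] [297 264  27  21 162]
[310.9 312.6] [307 309   9   9  63]
(328.4, 202.8) (286.2, 262.5) [ 0.638  -0.0495  0.1139] 0.0015
(287.5, 224.5) (306.8, 254.5) [0.5574 0.054  0.2147] 0.0018
(284.4, 239.9) (311, 312.5) [0.5429 0.0726 0.0533] 0.0031
```

```bash
cat >> h.py <<'E'
th=-0.908; xh=np.array([np.cos(th),np.sin(th),0]); yh=np.array([-np.sin(th),np.cos(th),0]); O=np.array([0.4415,-0.082,0])
def W(x,y,z): return O+xh*x/1e3+yh*y/1e3+np.array([0,0,z/1e3])
def St(p): q=np.asarray(p)-O; return np.array([q@xh,q@yh,q[2]])*1e3
from scipy.spatial.transform import Rotation as Rot
def st():
    s=robot.read_state(); R=Rot.from_euler("xyz",s["orientation"]).as_matrix()
    print("t",round(s["t"],2),"tcp stand mm",St(s["ee_pos"]).round(1),"world",s["ee_pos"].round(4),"F",s["force"].round(2),"op",round(s["opening"],3)); return s,R
E
python3 - <<'E'
from h import *
s,R=st(); print(R.round(3)); print(s["joints"])
z=R[:,2]; print("jaw yaw",np.arctan2(z[1],z[0]),"want",np.arctan2(yh[1],yh[0]))
for n,p in dict(pre=(15,118,300),pre2=(15,118,233)).items(): print(n,W(*p).round(4),(W(*p)-s["ee_pos"]).round(4))
for k,p in dict(ball=(0.5633,-.0462,.2345),knob=(.5574,.054,.2147),g=(.4602,.0201,.065),r=(.4141,-.0117,.065)).items(): print(k,St(p).round(1))
E
```

```text
t 0.3 tcp stand mm [ 162.6 -528.7  229.4] world [ 0.1247 -0.5355  0.2294] F [-0.92 -0.82  0.44] op 0.998
[[-0.     0.974  0.227]
 [ 0.001  0.227 -0.974]
 [-1.     0.    -0.001]]
[-1.54483071e+00  2.58849599e-01  1.53533195e+00 -2.29358136e-05
  1.34800368e+00 -2.02783189e-01]
jaw yaw -1.3420424195910612 want 0.6627963267948965
pre [ 0.5437 -0.0212  0.3   ] [0.419  0.5143 0.0706]
pre2 [ 0.5437 -0.0212  0.233 ] [0.419  0.5143 0.0036]
ball [ 46.7 118.  234.5]
knob [-35.9 175.  214.7]
g [-69.   77.6  65. ]
r [-72.3  21.7  65. ]
```

apply_moves --pt "0.01 0.01 0.03 0 0 0.1" --pt "0.03 0.035 0.06 0 0 0.2" --pt "0.05 0.06 0.09 0 0 0.3" --pt "0.075 0.09 0.11 0 0 0.4" --pt "0.1 0.12 0.12 0 0 0.5" --pt "0.125 0.15 0.13 0 0 0.6" --pt "0.15 0.18 0.13 0 0 0.7" --pt "0.175 0.21 0.13 0 0 0.8" --pt "0.2 0.24 0.13 0 0 0.9" --pt "0.225 0.27 0.13 0 0 1.0" --hand 0 --newtons 10

```text
t: 1.3
ee_pos: [0.3505, -0.2642, 0.3598]
orientation: [-0.461, 1.57, -0.8]
force: [1.1, -0.8, 0.5]
opening: 0.19
```

apply_moves --pt "0.02 0.025 0 0 0 0.1" --pt "0.04 0.05 0 0 0 0.2" --pt "0.06 0.075 0 0 0 0.3" --pt "0.08 0.1 0 0 0 0.4" --pt "0.1 0.125 0 0 0 0.5" --pt "0.12 0.15 0 0 0 0.6" --pt "0.14 0.175 0 0 0 0.7" --pt "0.16 0.2 0 0 0 0.8" --pt "0.18 0.225 0 0 0 0.9" --pt "0.195 0.244 0 0 0 1.005"

```text
t: 2.3
ee_pos: [0.5456, -0.02, 0.3595]
orientation: [1.128, 1.57, 1.796]
force: [0.6, -0.8, -0.1]
opening: 0.005
```

Run:
```python
from h import *
s,R=st(); print(R.round(3)); print(s["joints"].round(3))
p=W(15,118,233); print((p-s["ee_pos"]).round(4))
z=R[:,2]; print("jaw yaw",np.arctan2(z[1],z[0]))
S=cam("side");cv2.imwrite("pics/s1.png",S["img"][100:400,120:520])
T=cam("top");cv2.imwrite("pics/t1.png",T["img"])
```

```text
t 2.3 tcp stand mm [ 15.2 120.2 359.5] world [ 0.5456 -0.02    0.3595] F [ 0.61 -0.79 -0.13] op 0.005
[[-0.    -0.62   0.785]
 [ 0.     0.785  0.62 ]
 [-1.     0.     0.   ]]
[-0.241  0.199  1.302  0.     1.641 -0.909]
[-0.0019 -0.0012 -0.1265]
jaw yaw 0.6681819952117964
```

View pics/s1.png

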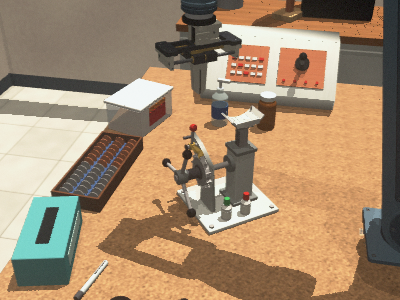

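The gripper is shut and hovers clear above the wheel, with its fingers at about (197,85) in the crop. Next I'll descend behind (-x of) the red ball.

apply_moves --pt "-0.001 -0.001 -0.02 0 0 0" --pt "-0.002 -0.001 -0.045 0 0 0" --pt "-0.002 -0.001 -0.07 0 0 0" --pt "-0.002 -0.001 -0.09 0 0 0" --pt "-0.002 -0.001 -0.11 0 0 0" --pt "-0.002 -0.001 -0.12 0 0 0" --pt "-0.002 -0.001 -0.126 0 0 0" --pt "-0.002 -0.001 -0.126 0 0 0" --pt "-0.002 -0.001 -0.126 0 0 0" --pt "-0.002 -0.001 -0.126 0 0 0"

```text
t: 3.4
ee_pos: [0.5433, -0.0228, 0.2347]
orientation: [-0.938, 1.569, -0.275]
force: [0.7, 0.3, 0.7]
opening: 0.001
```

Run:
```python
from h import *
s,R=st()
print("per 10mm +x:",(xh*.01).round(4))
S=cam("side");cv2.imwrite("pics/s2.png",cv2.resize(S["img"][170:320,240:400],(640,600),interpolation=cv2.INTER_CUBIC))
T=cam("top");cv2.imwrite("pics/t2.png",cv2.resize(T["img"][150:300,240:400],(640,600),interpolation=cv2.INTER_CUBIC))
```

```text
t 3.4 tcp stand mm [ 16.  116.7 234.7] world [ 0.5433 -0.0228  0.2347] F [0.73 0.34 0.67] op 0.001
per 10mm +x: [ 0.0062 -0.0079  0.    ]
```

View pics/s2.png

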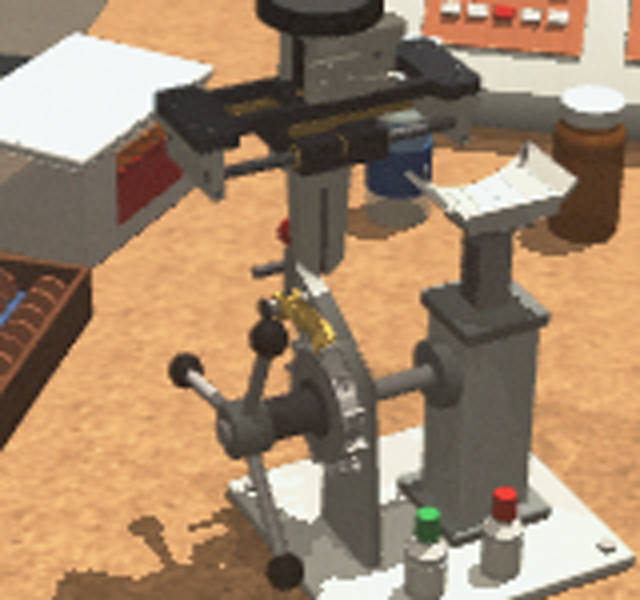

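View pics/t2.png

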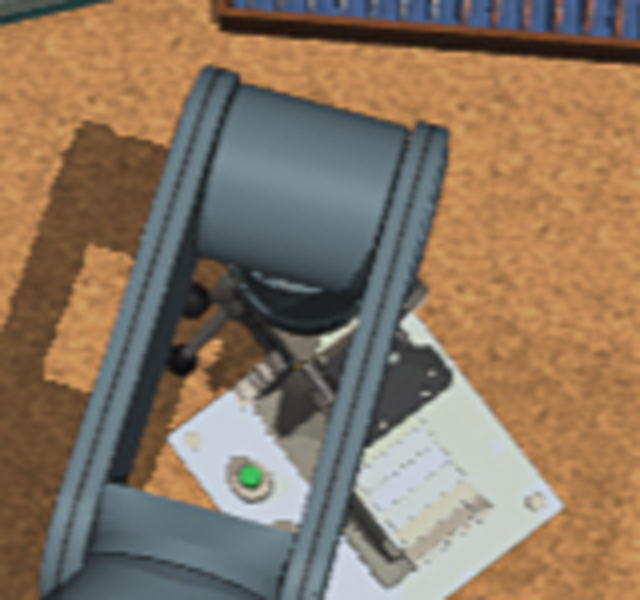

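Picture shows the finger at stand x=16, just on the -x side of the ball (which is visible at (285,232) behind it), tips at about (320,268), clear of the cup. Now I'll push +x.

apply_moves --pt "0.0025 -0.0032 0 0 0 0" --pt "0.005 -0.0063 0 0 0 0" --pt "0.0075 -0.0095 0 0 0 0" --pt "0.01 -0.0126 0 0 0 0" --pt "0.0125 -0.0158 0 0 0 0" --pt "0.015 -0.019 0 0 0 0" --pt "0.0175 -0.0222 0 0 0 0" --pt "0.02 -0.0254 0 0 0 0" --pt "0.0225 -0.0285 0 0 0 0" --pt "0.0246 -0.0315 0 0 0 0"

```text
t: 4.5
ee_pos: [0.5676, -0.0544, 0.2336]
orientation: [2.273, 1.571, 2.936]
force: [-0.0, 0.4, 0.5]
opening: 0.006
```

Run:
```python
from h import *
s,R=st(); print("F along x",s["force"]@xh)
S=cam("side");cv2.imwrite("pics/s3.png",cv2.resize(S["img"][170:320,240:400],(640,600),interpolation=cv2.INTER_CUBIC))
```

```text
t 4.5 tcp stand mm [ 55.8 116.3 233.6] world [ 0.5676 -0.0544  0.2336] F [-0.05  0.45  0.51] op 0.006
F along x -0.38250007098265915
```

View pics/s3.png

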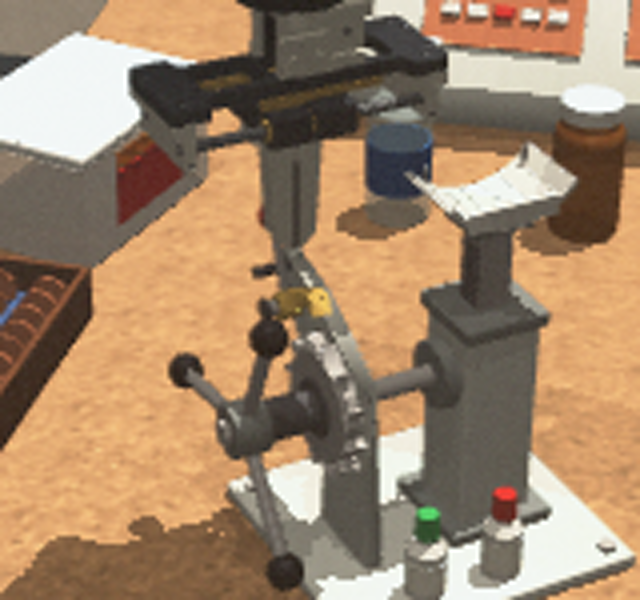

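The pawl nose has lifted clear (brass at (310,300)). I'll push on another 20 mm, then back off.

apply_moves --pt "0.0025 -0.0032 0 0 0 0" --pt "0.005 -0.0063 0 0 0 0" --pt "0.0075 -0.0095 0 0 0 0" --pt "0.01 -0.0126 0 0 0 0" --pt "0.0125 -0.0158 0 0 0 0" --pt "0.0125 -0.0158 0 0 0 0" --pt "0.0095 -0.012 0 0 0 0" --pt "0.004 -0.005 0.005 0 0 0" --pt "-0.004 0.005 0.015 0 0 0" --pt "-0.01 0.0126 0.03 0 0 0"

```text
t: 5.55
ee_pos: [0.556, -0.0402, 0.2643]
orientation: [2.032, 1.569, 2.696]
force: [0.5, -0.5, -0.3]
opening: 0.005
```

Run:
```python
from h import *
s,R=st(); print("F along x",s["force"]@xh)
S=cam("side");cv2.imwrite("pics/s4.png",cv2.resize(S["img"][170:320,240:400],(640,600),interpolation=cv2.INTER_CUBIC))
print(blob(S,"red",(290,200,340,260)), proj(S,W(100,118,215.6)))
```

```text
t 5.55 tcp stand mm [ 37.5 116.  264.3] world [ 0.556  -0.0402  0.2643] F [ 0.54 -0.55 -0.26] op 0.005
F along x 0.7612307236772474
[(array([304. , 224.6]), array([301, 222,   7,   7,  39], dtype=int32))] [304.39353865 224.39525538]
```

View pics/s4.png

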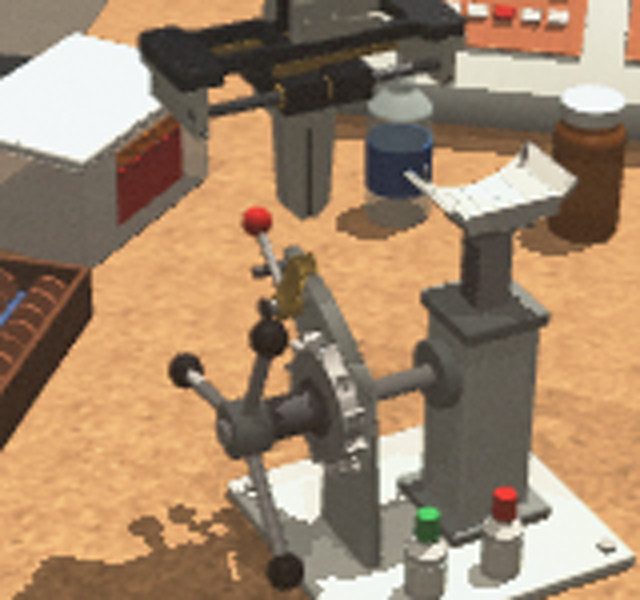

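The ball is at (304,224.6) px against a predicted (304.4,224.4), so the pawl is fully thrown over and staying. Next is the knob.

apply_moves --pt "0 0 0.015 0 0 0" --pt "-0.004 0.025 0.015 0 0 0" --pt "-0.01 0.055 0.015 0 0 0" --pt "-0.015 0.085 0.015 0 0 0" --pt "-0.019 0.11 0.01 0 0 0" --pt "-0.021 0.123 0 0 0 0" --pt "-0.021 0.123 -0.02 0 0 0" --pt "-0.021 0.123 -0.035 0 0 0" --pt "-0.021 0.123 -0.041 0 0 0" --pt "-0.021 0.123 -0.041 0 0 0"

```text
t: 6.6
ee_pos: [0.5359, 0.0812, 0.2219]
orientation: [2.57, 1.569, -3.05]
force: [0.6, 0.2, 0.9]
opening: 0.004
```

Run:
```python
from h import *
s,R=st(); print("F along x",s["force"]@xh)
S=cam("side");cv2.imwrite("pics/s5.png",cv2.resize(S["img"][170:320,240:400],(640,600),interpolation=cv2.INTER_CUBIC))
```

```text
t 6.6 tcp stand mm [-70.6 174.8 221.9] world [0.5359 0.0812 0.2219] F [0.56 0.16 0.86] op 0.004
F along x 0.22270576012778973
```

View pics/s5.png

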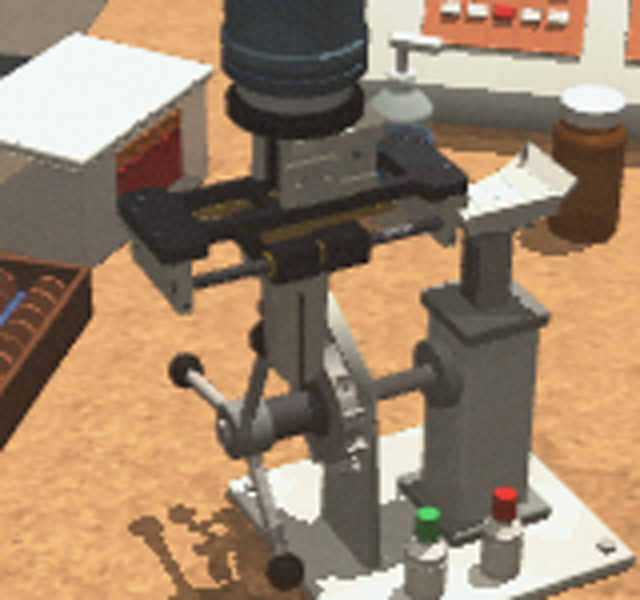

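Finger stands on the -x side of the upper knob (knob partly visible at (258,338)). Now I'll push +x about 52 mm, stopping short, then measure.

apply_moves --pt "0.003 -0.004 0 0 0 0" --pt "0.006 -0.008 0 0 0 0" --pt "0.009 -0.012 0 0 0 0" --pt "0.012 -0.016 0 0 0 0" --pt "0.015 -0.02 0 0 0 0" --pt "0.0185 -0.024 0 0 0 0" --pt "0.022 -0.0285 0 0 0 0" --pt "0.0255 -0.033 0 0 0 0" --pt "0.029 -0.037 0 0 0 0" --pt "0.0324 -0.0414 0 0 0 0"

```text
t: 7.65
ee_pos: [0.5691, 0.0396, 0.2226]
orientation: [-2.721, 1.571, -2.058]
force: [-1.4, 0.6, 2.1]
opening: 0.007
```

```bash
cat >> h.py <<'E'
def knobs(S,pts=None):
    # side view: ray onto the plane stand y=175, giving stand x,z of dark blobs near handwheel
    hsv=cv2.cvtColor(S["img"],cv2.COLOR_BGR2HSV)
    m=(hsv[...,2]<75).astype(np.uint8)
    n,l,s,c=cv2.connectedComponentsWithStats(m)
    for i in range(1,n):
        if not(20<s[i][4]<120 and 265<c[i][0]<330 and 235<c[i][1]<330): continue
        o,v=ray(S,c[i]); k=(175-St(o)[1])/(v@yh*1e3); q=St(o+v*k)
        r=np.hypot(q[0],q[2]-130); phi=np.arctan2(-q[0],q[2]-130)
        print("px",c[i].round(1),s[i][:5],"xz",q[[0,2]].round(1),"r",r.round(1),"wheel",[(0.35-phi-2*np.pi/3*j+np.pi)%(2*np.pi)-np.pi for j in range(3)])
E
python3 - <<'E'
from h import *
s,R=st(); print("F along x",s["force"]@xh)
S=cam("side");cv2.imwrite("pics/s6.png",cv2.resize(S["img"][170:320,240:400],(640,600),interpolation=cv2.INTER_CUBIC))
knobs(S)
S["img"]=cv2.imread("pics/side0.png"); print("start"); knobs(S)
E
```

```text
t 7.65 tcp stand mm [-17.3 175.4 222.6] world [0.5691 0.0396 0.2226] F [-1.42  0.59  2.06] op 0.007
F along x -1.3381496005503504
px [305.  242.6] [304 233   2  21  22] xz [-24.  241.9] r 114.5 wheel [np.float64(0.13901249873416033), np.float64(-1.955382603659035), np.float64(2.2334076011273565)]
px [288.2 276.8] [285 273   9   8  40] xz [86.1 72.8] r 103.3 wheel [np.float64(2.5071430731061923), np.float64(0.4127479707129975), np.float64(-1.6816471316801977)]
px [315.4 308.8] [311 305  10   9  71] xz [-80.7  80.8] r 94.5 wheel [np.float64(-1.7683009007699906), np.float64(2.4204893040164004), np.float64(0.3260942016232047)]
start
px [306.7 254.1] [303 246   9  19  84] xz [-33.3 214.7] r 91.0 wheel [np.float64(-0.024500782446826186), np.float64(-2.1188958848400214), np.float64(2.0698943199463695)]
px [285.5 261.9] [283 259   7   8  37] xz [101.7 112.4] r 103.2 wheel [np.float64(2.0922008879287084), np.float64(-0.0021942144644873096), np.float64(-2.0965893168576826)]
px [310.9 312.6] [307 309   9   9  63] xz [-55.1  50.2] r 96.9 wheel [np.float64(-2.1871906468294875), np.float64(2.0015995579569035), np.float64(-0.09279554443629223)]
```

View pics/s6.png

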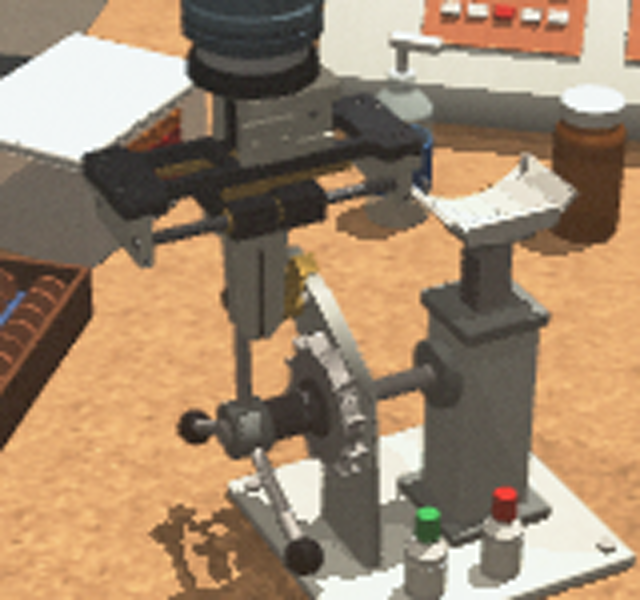

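Both visible knobs have turned 0.415–0.419 rad since the start, so the wheel is now at about 0.38. I'll push 7.5 mm more for about 0.46, then back off.

apply_moves --pt "0.0012 -0.0015 0 0 0 0" --pt "0.0024 -0.003 0 0 0 0" --pt "0.0036 -0.0045 0 0 0 0" --pt "0.0046 -0.006 0 0 0 0" --pt "0.0046 -0.006 0 0 0 0" --pt "0.0046 -0.006 0 0 0 0" --pt "0.0016 -0.002 0 0 0 0" --pt "-0.005 0.0065 0 0 0 0" --pt "-0.013 0.0165 0 0 0 0" --pt "-0.018 0.0235 0 0 0 0"

```text
t: 8.7
ee_pos: [0.5496, 0.0648, 0.2227]
orientation: [1.973, 1.57, 2.637]
force: [0.3, 0.5, -0.6]
opening: 0.006
```

Run:
```python
from h import *
s,R=st(); print("F along x",s["force"]@xh)
S=cam("side");cv2.imwrite("pics/s7.png",cv2.resize(S["img"][170:320,240:400],(640,600),interpolation=cv2.INTER_CUBIC))
knobs(S)
```

```text
t 8.7 tcp stand mm [-49.2 175.5 222.7] world [0.5496 0.0648 0.2227] F [ 0.27  0.49 -0.63] op 0.006
F along x -0.22356055739913186
px [298.2 243.1] [295 239   7  10  56] xz [ 15.4 219.1] r 90.4 wheel [np.float64(0.5211403374889931), np.float64(-1.5732547649042021), np.float64(2.615535439882189)]
px [310.5 249.5] [310 239   2  22  44] xz [-54.3 239.4] r 122.2 wheel [np.float64(-0.11076915940705234), np.float64(-2.205164261800247), np.float64(1.9836259429861434)]
px [288.8 279.2] [286 275   8   8  38] xz [82.8 66.9] r 104.1 wheel [np.float64(2.571719093413046), np.float64(0.4773239910198508), np.float64(-1.6170711113733445)]
px [316.1 307.2] [312 303   9  10  70] xz [-84.6  88.7] r 94.2 wheel [np.float64(-1.6751886440846495), np.float64(2.5136015607017415), np.float64(0.41920645830854575)]
```

View pics/s7.png

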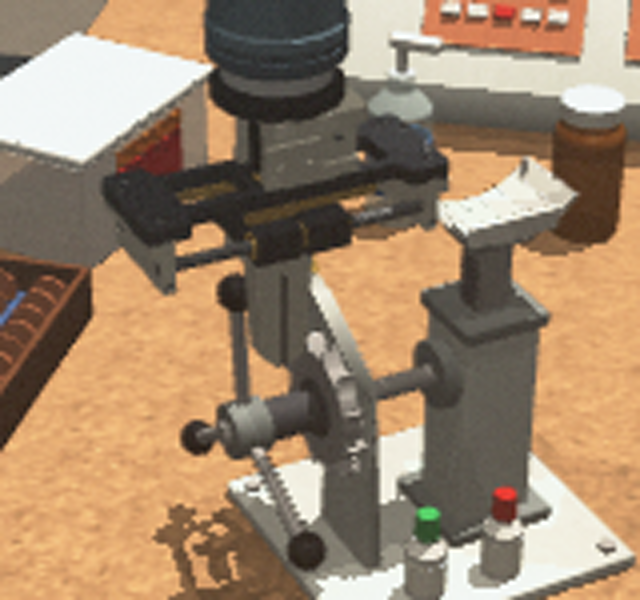

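The three knobs average a turn of +0.512 from the start, giving a wheel angle of about 0.475, inside the 0.40–0.52 window. Next I'll go over and round to the +x side of the thrown-over ball.

apply_moves --pt "0 0 0.035 0 0 0" --pt "0 0 0.065 0 0 0" --pt "0.01 -0.026 0.07 0 0 0" --pt "0.024 -0.063 0.07 0 0 0" --pt "0.039 -0.1 0.07 0 0 0" --pt "0.053 -0.137 0.07 0 0 0" --pt "0.065 -0.168 0.07 0 0 0" --pt "0.071 -0.184 0.06 0 0 0" --pt "0.071 -0.184 0.05 0 0 0" --pt "0.071 -0.184 0.05 0 0 0"

```text
t: 9.75
ee_pos: [0.6203, -0.119, 0.2699]
orientation: [1.981, 1.566, 2.644]
force: [0.6, 0.2, 0.9]
opening: 0.003
```

Run:
```python
from h import *
s,R=st()
S=cam("side");cv2.imwrite("pics/s8.png",cv2.resize(S["img"][170:320,240:400],(640,600),interpolation=cv2.INTER_CUBIC))
knobs(S); print(blob(S,"red",(290,200,340,260)))
```

```text
t 9.75 tcp stand mm [139.2 118.2 269.9] world [ 0.6203 -0.119   0.2699] F [0.63 0.23 0.93] op 0.003
px [298.6 242.9] [295 239   8   9  60] xz [ 13.2 220.9] r 91.8 wheel [np.float64(0.49368214465062277), np.float64(-1.6007129577425725), np.float64(2.5880772470438185)]
px [288.7 279.2] [286 275   8   9  42] xz [83.  66.7] r 104.4 wheel [np.float64(2.572373168767676), np.float64(0.47797806637448126), np.float64(-1.616417036018714)]
px [316.  307.1] [312 303   9  10  69] xz [-84.4  88.7] r 93.9 wheel [np.float64(-1.676228230339377), np.float64(2.5125619744470136), np.float64(0.41816687205381875)]
[(array([304. , 224.5]), array([301, 222,   7,   6,  38], dtype=int32))]
```

View pics/s8.png

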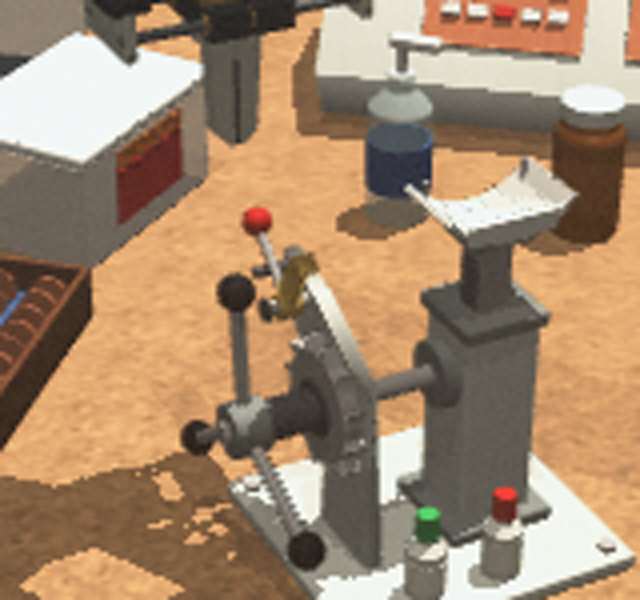

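The pawl is still up (ball at (304,224.5)) and the wheel reads about 0.463. I'll lower beside the ball on its +x side, then push -x.

apply_moves --pt "0 0 -0.015 0 0 0" --pt "0 0 -0.035 0 0 0" --pt "0 0 -0.046 0 0 0" --pt "0 0 -0.049 0 0 0" --pt "-0.003 0.004 -0.049 0 0 0" --pt "-0.006 0.008 -0.049 0 0 0" --pt "-0.009 0.012 -0.049 0 0 0" --pt "-0.012 0.0155 -0.049 0 0 0" --pt "-0.0145 0.019 -0.048 0 0 0" --pt "-0.017 0.022 -0.047 0 0 0"

```text
t: 10.8
ee_pos: [0.6066, -0.1005, 0.2278]
orientation: [-1.344, 1.563, -0.682]
force: [4.2, -9.3, 7.6]
opening: 0.006
```

Run:
```python
from h import *
s,R=st(); print("Fx",s["force"]@xh)
S=cam("side");cv2.imwrite("pics/s9.png",cv2.resize(S["img"][170:320,240:400],(640,600),interpolation=cv2.INTER_CUBIC))
print(blob(S,"red",(290,200,340,260)))
```

```text
t 10.8 tcp stand mm [116.1 118.8 227.8] world [ 0.6066 -0.1005  0.2278] F [ 4.23 -9.29  7.64] op 0.006
Fx 9.921468357777771
[(array([304.2, 224.2]), array([301, 221,   7,   7,  33], dtype=int32))]
```

View pics/s9.png

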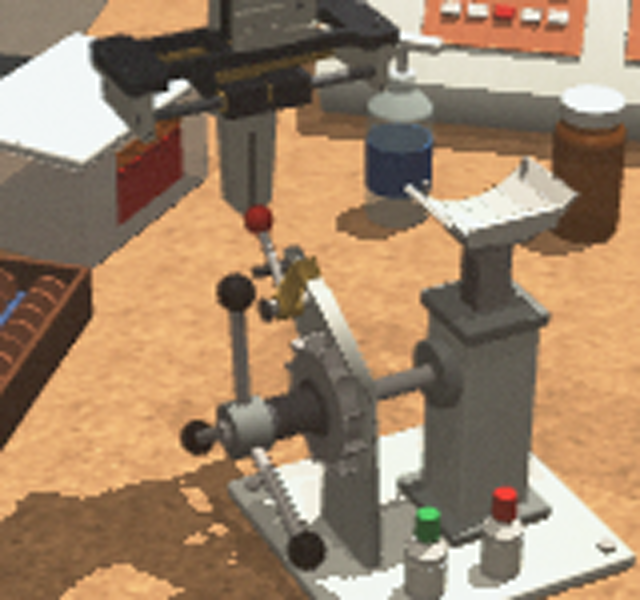

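The tip bore on the ball's upper side with about 10 N, pushing nearly along the lever. The ball is unmoved at (304.2,224.2). I'll back off, go lower so the flat side of the finger meets the ball at centre height, and try again.

apply_moves --pt "0.004 -0.0055 0 0 0 0" --pt "0.009 -0.0118 0 0 0 0" --pt "0.0115 -0.0145 0 0 0 0" --pt "0.0115 -0.0145 -0.003 0 0 0" --pt "0.0115 -0.0145 -0.006 0 0 0" --pt "0.0115 -0.0145 -0.01 0 0 0" --pt "0.0115 -0.0145 -0.01 0 0 0" --pt "0.0115 -0.0145 -0.01 0 0 0" --pt "0.0115 -0.0145 -0.01 0 0 0" --pt "0.0115 -0.0145 -0.01 0 0 0"

```text
t: 11.85
ee_pos: [0.6164, -0.1129, 0.2159]
orientation: [-0.902, 1.57, -0.239]
force: [0.4, 0.1, -0.4]
opening: 0.004
```

Run:
```python
from h import *
s,R=st(); print("Fx",s["force"]@xh, R[:,0].round(4))
S=cam("side");cv2.imwrite("pics/s10.png",cv2.resize(S["img"][170:320,240:400],(640,600),interpolation=cv2.INTER_CUBIC))
knobs(S);print(blob(S,"red",(290,200,340,260)))
```

```text
t 11.85 tcp stand mm [132.  118.8 215.9] world [ 0.6164 -0.1129  0.2159] F [ 0.39  0.05 -0.4 ] op 0.004
Fx 0.19747054805807712 [ 4.e-04 -1.e-04 -1.e+00]
px [298.6 243. ] [295 239   9   9  62] xz [ 12.9 220.8] r 91.7 wheel [np.float64(0.4909749821118905), np.float64(-1.6034201202813048), np.float64(2.5853700845050867)]
px [288.8 279.3] [286 275   8   9  43] xz [82.3 66.9] r 103.7 wheel [np.float64(2.5747159628797878), np.float64(0.48032086048659295), np.float64(-1.6140742419066023)]
px [316.  307.1] [312 303   9  10  69] xz [-84.4  88.7] r 93.9 wheel [np.float64(-1.676228230339377), np.float64(2.5125619744470136), np.float64(0.41816687205381875)]
[(array([303.8, 224.7]), array([301, 222,   7,   7,  37], dtype=int32))]
```

View pics/s10.png

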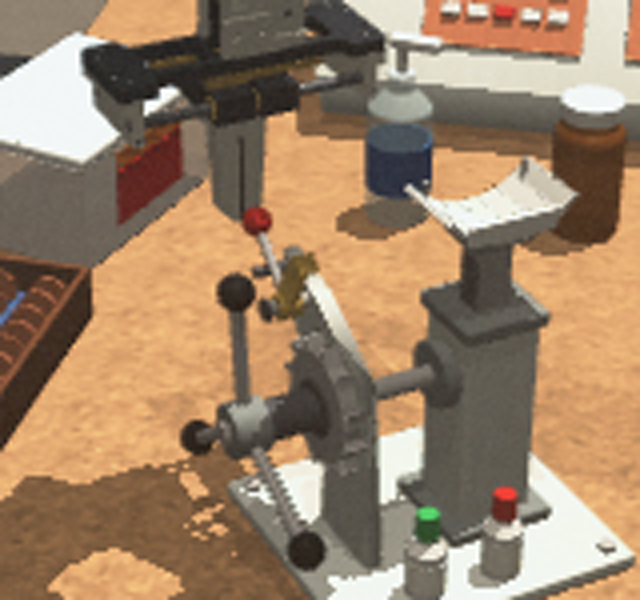

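Tip is now about 10 mm below ball-centre height, beside the ball at (257,220), with no contact. I'll push -x.

apply_moves --pt "-0.002 0.0025 -0.001 0 0 0" --pt "-0.004 0.005 -0.001 0 0 0" --pt "-0.006 0.0076 -0.001 0 0 0" --pt "-0.008 0.01 -0.001 0 0 0" --pt "-0.0095 0.0122 -0.001 0 0 0" --pt "-0.011 0.0141 0 0 0 0" --pt "-0.0125 0.016 0 0 0 0" --pt "-0.0135 0.0175 0.001 0 0 0" --pt "-0.0145 0.0187 0.001 0 0 0" --pt "-0.0155 0.02 0.002 0 0 0"

```text
t: 12.9
ee_pos: [0.6043, -0.0966, 0.2215]
orientation: [-1.276, 1.558, -0.615]
force: [2.3, -3.7, 3.6]
opening: 0.003
```

Run:
```python
from h import *
s,R=st(); print("Fx",s["force"]@xh, R[:,0].round(4))
S=cam("side");cv2.imwrite("pics/s11.png",cv2.resize(S["img"][170:320,240:400],(640,600),interpolation=cv2.INTER_CUBIC))
knobs(S);print(blob(S,"red",(290,200,340,260)))
```

```text
t 12.9 tcp stand mm [111.7 119.3 221.5] world [ 0.6043 -0.0966  0.2215] F [ 2.29 -3.72  3.56] op 0.003
Fx 4.345458680525975 [ 0.0105 -0.0074 -0.9999]
px [298.6 243. ] [295 239   9   9  62] xz [ 12.9 220.8] r 91.7 wheel [np.float64(0.4909749821118905), np.float64(-1.6034201202813048), np.float64(2.5853700845050867)]
px [288.8 279. ] [286 275   8   8  41] xz [82.5 67.7] r 103.4 wheel [np.float64(2.5679753984443465), np.float64(0.4735802960511508), np.float64(-1.6208148063420444)]
px [316.  307.1] [312 303   9  10  69] xz [-84.4  88.7] r 93.9 wheel [np.float64(-1.676228230339377), np.float64(2.5125619744470136), np.float64(0.41816687205381875)]
[(array([304.9, 223.6]), array([302, 221,   7,   7,  38], dtype=int32))]
```

View pics/s11.png

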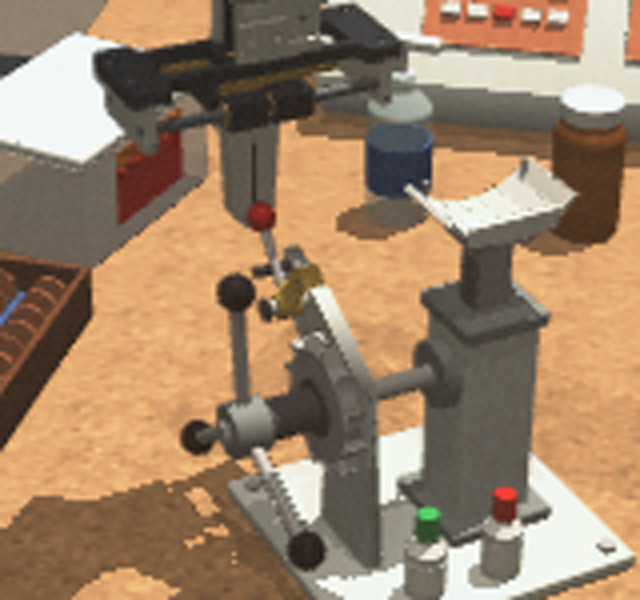

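The ball is now coming back with the finger, at (304.9,223.6). I'll continue -x, rising with the ball.

apply_moves --pt "-0.0015 0.002 0.002 0 0 0" --pt "-0.003 0.004 0.004 0 0 0" --pt "-0.005 0.0063 0.006 0 0 0" --pt "-0.007 0.0088 0.007 0 0 0" --pt "-0.009 0.0113 0.008 0 0 0" --pt "-0.011 0.014 0.009 0 0 0" --pt "-0.013 0.0165 0.01 0 0 0" --pt "-0.015 0.019 0.01 0 0 0" --pt "-0.016 0.0205 0.01 0 0 0" --pt "-0.016 0.0205 0.01 0 0 0"

```text
t: 13.95
ee_pos: [0.5846, -0.0722, 0.2277]
orientation: [1.427, 1.571, 2.09]
force: [-0.5, -0.1, 0.0]
opening: 0.004
```

Run:
```python
from h import *
s,R=st(); print("Fx",s["force"]@xh, R[:,0].round(4))
S=cam("side");cv2.imwrite("pics/s12.png",cv2.resize(S["img"][170:320,240:400],(640,600),interpolation=cv2.INTER_CUBIC))
knobs(S);print(blob(S,"red",(290,200,340,260)))
```

```text
t 13.95 tcp stand mm [ 80.3 118.8 227.7] world [ 0.5846 -0.0722  0.2277] F [-0.52 -0.11  0.01] op 0.004
Fx -0.23439177793326746 [-0.e+00  1.e-04 -1.e+00]
px [298.6 243. ] [295 239   8   9  61] xz [ 13.3 220.6] r 91.6 wheel [np.float64(0.4958920028850611), np.float64(-1.5985030995081342), np.float64(2.5902871052782572)]
px [288.8 279.2] [286 275   8   9  40] xz [82.6 66.9] r 103.9 wheel [np.float64(2.5730397301059584), np.float64(0.47864462771276317), np.float64(-1.615750474680432)]
px [316.1 307.2] [312 303   9  10  68] xz [-84.7  88.8] r 94.2 wheel [np.float64(-1.6734193337547398), np.float64(2.515370871031651), np.float64(0.4209757686384563)]
[(array([312.9, 227.1]), array([310, 224,   7,   7,  41], dtype=int32))]
```

View pics/s12.png

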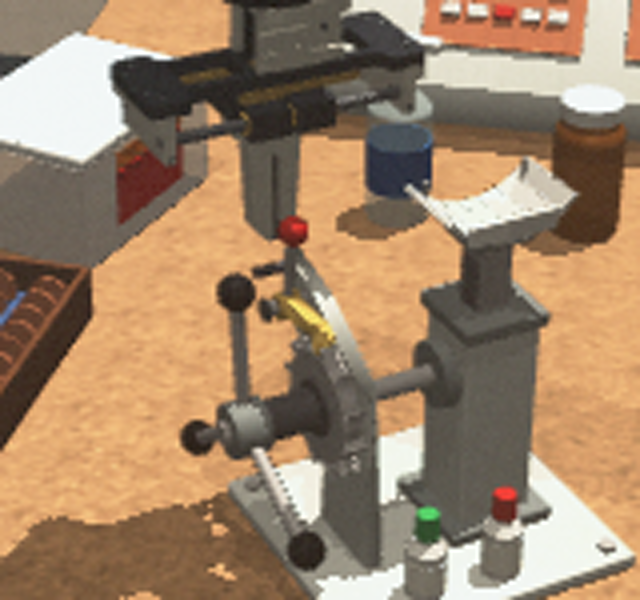

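The ball is back at (312.9,227.1) against (312.9,227.0) when seated at the start, so the pawl is fully down. I'll retreat and check with both cameras.

apply_moves --pt "0.004 -0.005 0 0 0 0" --pt "0.01 -0.013 0.002 0 0 0" --pt "0.018 -0.023 0.02 0 0 0" --pt "0.024 -0.03 0.05 0 0 0" --pt "0.024 -0.03 0.09 0 0 0" --pt "0.024 -0.035 0.13 0 0 0" --pt "0.015 -0.06 0.16 0 0 0" --pt "0.0 -0.1 0.18 0 0 0" --pt "-0.015 -0.145 0.19 0 0 0" --pt "-0.03 -0.19 0.19 0 0 0"

```text
t: 15.0
ee_pos: [0.5548, -0.2649, 0.4202]
orientation: [-1.321, 1.566, -0.657]
force: [1.4, 0.2, 0.4]
opening: 0.002
```

apply_moves --pt "-0.015 -0.025 0 0 0 0" --pt "-0.03 -0.055 0 0 0 0" --pt "-0.045 -0.085 0 0 0 0" --pt "-0.06 -0.115 0 0 0 0" --pt "-0.075 -0.145 0 0 0 0" --pt "-0.09 -0.175 0 0 0 0" --pt "-0.1 -0.195 0 0 0 0" --pt "-0.1 -0.2 0 0 0 0" --pt "-0.1 -0.2 0 0 0 0" --pt "-0.1 -0.2 0 0 0 0"

```text
t: 16.0
ee_pos: [0.4554, -0.4619, 0.4177]
orientation: [0.191, 1.57, 0.854]
force: [0.9, 0.8, -0.8]
opening: 0.005
```

Run:
```python
from h import *
s,R=st()
S=cam("side");cv2.imwrite("pics/s13.png",cv2.resize(S["img"][170:320,240:400],(640,600),interpolation=cv2.INTER_CUBIC))
T=cam("top");cv2.imwrite("pics/t13.png",T["img"])
knobs(S)
for n,d,b in(("S",S,(290,200,400,310)),("T",T,(280,190,400,320))):
    print(n,blob(d,"red",b),blob(d,"green",b))
print(blob(T,"black",(270,190,400,260)))
print(tri(T,(327,221.5),S,(312.9,227.1)))
a=cv2.imread("pics/top0.png"); df=cv2.absdiff(a,T["img"]).max(2)[150:330,120:520]; cv2.imwrite("pics/df.png",cv2.resize(df,(800,360)))
```

```text
t 16.0 tcp stand mm [ 308.  -222.8  417.7] world [ 0.4554 -0.4619  0.4177] F [ 0.89  0.84 -0.82] op 0.005
px [298.7 243. ] [295 239   8  10  62] xz [ 12.7 220.8] r 91.6 wheel [np.float64(0.4889964115191332), np.float64(-1.605398690874062), np.float64(2.5833915139123285)]
px [288.7 279.2] [286 275   8   8  37] xz [83.2 66.6] r 104.6 wheel [np.float64(2.571417587567012), np.float64(0.4770224851738165), np.float64(-1.6173726172193787)]
px [316.  307.2] [312 303   9  10  67] xz [-84.1  88.2] r 93.9 wheel [np.float64(-1.6817843184937131), np.float64(2.507005886292678), np.float64(0.412610783899483)]
S [(array([313. , 227.1]), array([310, 224,   7,   7,  44], dtype=int32)), (array([365.8, 295.6]), array([363, 292,   6,   8,  41], dtype=int32))] [(array([346.8, 300.5]), array([344, 297,   6,   8,  40], dtype=int32))]
T [(array([326.9, 221.4]), array([323, 218,   8,   8,  44], dtype=int32)), (array([313.4, 285.8]), array([311, 284,   5,   5,  19], dtype=int32))] [(array([302.1, 268.7]), array([300, 266,   5,   6,  22], dtype=int32))]
[(array([323.4, 209.7]), array([320, 207,   7,   7,  27], dtype=int32)), (array([302.5, 213.6]), array([299, 210,   8,   8,  48], dtype=int32)), (array([275.5, 243.9]), array([272, 240,   8,   8,  34], dtype=int32))]
(array([ 0.56335799, -0.04622808,  0.23419281]), np.float64(0.0017696388623611272))
```

View pics/s13.png

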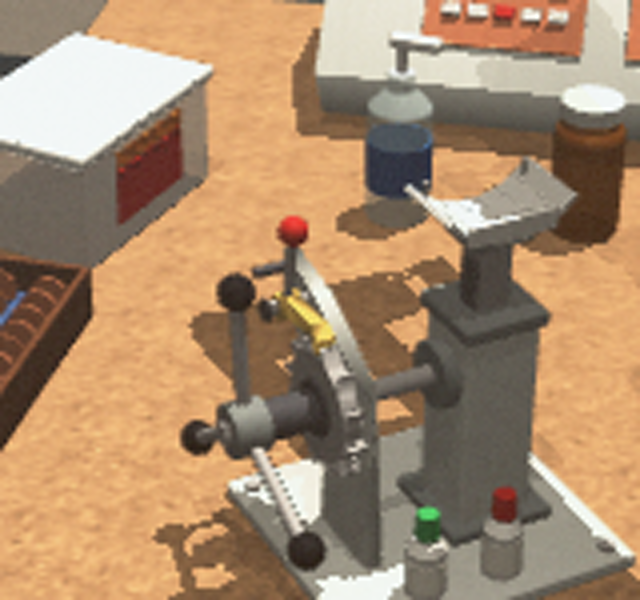

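View pics/t13.png

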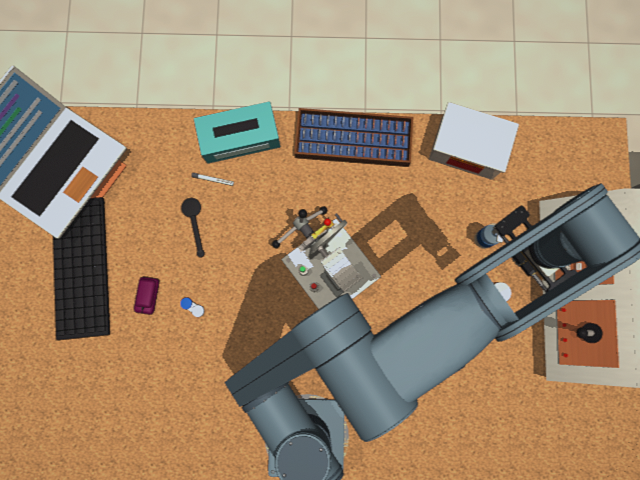

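The pawl ball is at its seated position in both views and the wheel is still at about 0.46. The red- and green-capped bottles are unmoved and the arm is clear, so I'm handing in.

```bash
python3 -c "
from plant import robot
print(robot.close_job())"
```

```text
the job is handed in; nothing more can be done
None
```

The chin rest is down one notch and the pawl is seated in the next tooth gap; I handed the job in at about 16 s. With the gripper shut I threw the pawl over by its red ball, pushed the top spoke knob backward, then tipped the pawl back from the other side.

**Last checks**
- **Pawl:** the red ball sits within about 0.1 px of its starting seated position in both views. Its triangulated height is 234 mm against 235 expected.
- **Wheel:** the three knobs read 0.49, 0.48 and 0.41 rad, mean about 0.46. The spread looks like measurement bias, since their start readings were spread in the same order. My window for one notch with the usual play was about 0.40 to 0.52.
- **Other things:** the two drop bottles are within 0.2 px of where they were. The rest look unmoved in the last pictures, though the arm partly hides the gel pump and amber jar from above. The arm and gripper were clear of everything when I handed in.

**What went wrong:** the first try at tipping the pawl back met the ball too high and pressed about 12 N nearly along the lever, moving nothing. I backed off, went lower, and it then went over with about 6 N measured part-way. That is still more than the 1 to 3 N given for the ball.

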